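# Start the touch shaker with the amber flask

## Task

Run the amber flask on the touch-start shaker: first turn its speed dial down until the pointer is in the green sector, because the last user left it too fast for glass and the shaker starts as soon as its head goes down. Then take the amber round-bottom flask out of its cork ring, set it upright in the shaker's rubber ring cradle and gently press it down until the sprung head is fully home, and finish while still holding the flask down there. Leave the clear flask and the small black reagent bottle where they stand.

Things in the scene. Friction and masses are not known exactly. Their poses are not given: they have to be found in the camera images.
- shaker: Touch-start flask shaker, fixed; white housing 250 (x) x 150 (y) x 85 mm. Origin: centre of its underside; +x to its back, +y to its left, z up; yaw up to 0.25 rad. Front: a control deck 60 mm high, 105 mm long, with the black speed dial 85 mm in front (-x) of the origin. Rear: 85 mm high, with the sprung head centred 50 mm behind (+x) the origin.
- speed_dial (a joint): Angle of the speed dial (rad), about the vertical: 0 = slowest stop, 4.71 = fastest stop; grows clockwise seen from above, so turn it counter-clockwise to slow down. The green sector on the panel spans 0.7 to 1.1. Starts between 1.6 and 2.2. Friction 0.05 Nm; it stays where it is left.
- dial_grip (a point): Grip point of the black speed dial: on its axis, 18 mm above the panel. Skirt 46 mm across, 5 mm thick; on it a bar 40 mm long, 13 mm wide, from 13 mm below to 9 mm above this point. The point turns with the dial: x along the bar to the pointer end (white line), z up. Nothing else stands on the deck within 60 mm of the axis.
- cradle (a joint): Travel of the sprung head (m), growing downward: 0 = up at rest, 0.016 = fully home on its stop. The springs push up with about 5 N at 0 and 15 N at 0.016, so a flask merely set down does not move it.
- ring_top (a point): Centre of the upper edge of the black rubber ring cradle, about 140 mm above the worktop while the head is up; moves with the head; z up. The ring is a funnel, inside 76 mm wide at the top, 44 mm 17 mm lower. Head plate 134 mm across, 35 mm below this point, with three spring cups ending 8 mm below it. A seated upright flask has its mid point about 52 mm above this point.
- amber_flask_mid (a point): Amber (brown glass) round-bottom flask with black stopper, 0.1 to 0.2 kg, 147 mm high. This point: on its axis half-way up, 73.5 mm above its lowest point; z to the mouth. Body: ball 80 mm across, centred 33.5 mm below this point. Neck: round, 27 mm across, 12 to 57 mm above this point (grasp it about 38 mm above); stopper 26 mm across, up to 73 mm above.
- clear_flask_mid (a point): The same flask in clear glass, in the other cork ring; this point lies on its axis half-way up. To be left alone.
- cork_ring_1: Cork ring in which the amber flask stands at the start, 90 mm across, 25 mm high, hole 52 mm, fixed; origin at the centre of its underside. A standing flask's lowest point is 15 mm above the worktop.
- cork_ring_2: The same kind of cork ring, under the clear flask.
- reagent_bottle_mid (a point): Small reagent bottle, black with a black cap, 49 mm across, 78 mm high, at its centre; it stands near the front edge of the worktop. To be left alone.
There are look-alikes about, which are no part of the job. What is shaped like the part that bears amber_flask_mid but blue or red is not meant.

How it is judged:
By the outcome, as a careful person would: the job done as asked, in the order asked, and still so for the second after the job is handed in, while the arm keeps its last pose, push and grip.
It also fails if it takes over 62 s, if anything falls off the work surface, if the arm or the gripper's body presses on something with over 40 N, if the wrist force passes 120 N, or if a joint passes its speed limit or range.

## Robot

A 6-joint arm with a two-finger parallel gripper is mounted at the origin on a cart in front of the work surface, level with it; the furniture and walls round the work are solid. World frame = base frame: x ahead of the robot, y to its left, z up, the work surface at z = 0. Lengths are in m, angles in rad, forces in N, time in s.
With the tool pointing down it reaches from about 0.3 to 0.95 m from the base axis. Payload 3.1 kg.
Tool frame: the origin (TCP) lies midway between the tips of the shut fingers; the grasp point (between the pads) lies manip.pinch_z behind it (manip.pinch_z is the distance from the TCP to the grasp point, in m); x points along the fingers, z is the direction in which the jaws open and shut, and the axes are right-handed (so a half turn about x gives the same grasp; the last joint's range is limited). The gripper opens to 85 mm and grips with 20 to 120 N. Pads are 22 mm wide; open, the fingers measure 114 mm over their backs; the gripper's body (76 mm by 85 mm) begins 54 mm behind the grasp point. The pads swing forward as they close: fully open they stand 13 mm farther back than shut.
Start: joints at [1.137, 0.308, 1.634, -0, 1.2, -0.07], TCP at [0.222, 0.584, 0.231] pointing down, gripper open.
Joint ranges: [-3.06, 3.06], [-0.79, 1.96], [0.05, 2.63], [-1.19, 4.34], [0.05, 2.64], [-2.94, 2.94]. Speed limits (rad/s): [2.79, 2.79, 3.14, 3.14, 3.14, 3.14].

## Interface

Orientations are given as a unit quaternion [x, y, z, w].
In Python, from rig import manip gives the robot as it stands. The module is installed in compiled form; this text tells all that it offers.
- The arm moves only by the tool send_rows, never from a script. Its argument "motion" is one flat list of numbers, 5 for each row, row after row: the closure in counts, from 0 (fully open) to 255 (shut), then the shift along the tool's x, y, z in mm, then the turn about the tool's x in rad. In form: [gripper, x, y, z, spin, gripper, x, y, z, spin, ...]. A call has 1 to 12 rows; each row shifts and turns the commanded pose from where the row before left it, along the tool's axes as they then stand; what a row does not reach is not made up. A row lasts 1/10 s, in which the tool goes at most 50 mm and 8.59 degrees, less where a joint would pass 70% of its speed; a pose out of reach is approached as far as the arm can. A call with a gripper value outside its range is refused whole. The fingers move at their own pace and stop on an object; the grip force is fixed at half the most. Time passes only in rows, so rows that do not move let the fingers close. It gives the time, the measured TCP pose, the force and the opening at its end, in the units of the state.
- manip.get_state(): the state, without advancing time (a new reading comes with each control period).
- manip.snapshot(name): name is "scene" or "top" or "wrist"; returns a dict with "pixels" (384x512x3 uint8, red, green, blue), "fovy" (degrees; the focal length in pixels is half the picture's height over the tangent of half this angle, whatever the lens; pixels are square), "cx", "cy" (the principal point, pixels), "position" and "rotation" of the camera in the world; the wrist camera has in their place "T_tool_cam" (4x4, takes a point from camera to tool coordinates, whose origin is the TCP and whose axes are the tool frame's). Camera axes: x right, y down, z forward; pixel columns grow to the right and rows downward; lengths in m; the calibration is good to about 2 mm. A picture is of the moment at which its call begins: read the wrist's pose just before it. There is no depth.
- manip.close_job(): hands the job in, once; it reports no verdict.
The state is a dict: "time": time; "joint_positions": joint angles; "dq": joint speeds; "tau": joint torques, N m; "ee_pos": TCP position; "tool_rot": TCP orientation; "ft_force": force on the tool from outside, world axes, zero at the start; "moment": the same for the moment, N m; "opening": opening from 0.0 (shut) to 1.0 (fully open).
Only numpy, scipy, OpenCV 4.12 (cv2) and the standard library are available. Lean on these libraries where they do the work, as an engineer would, in place of code of your own. Each camera call takes 0.05 s, during which the arm holds its last target.

## Working session

There is one attempt and no reset: what is moved stays moved. The work goes in short steps, Python scripts to look and compute and a tool call to move; the robot and the scene stay as the last step left them, time stands still between calls to the robot, and variables do not carry over. Pictures are saved under pics/ and viewed, and the job is handed in when it is done.

Besides the shell and the picture viewer there is one more tool, called after "Emit:" as name(argument=value, ...), one argument or row to a line, values as JSON. send_rows: Moves the arm, as the interface text tells. Its arguments: {"type":"object","properties":{"motion":{"type":"array"}},"required":["motion"]}

```bash
mkdir -p pics; cat > h.py <<'E'
import numpy as np,cv2
from rig import manip
from scipy.spatial.transform import Rotation as R
def snap(n,f):
    st=manip.get_state(); s=manip.snapshot(n)
    cv2.imwrite('pics/'+f,s['pixels'][:,:,::-1])
    if n=='wrist':
        T=np.eye(4);T[:3,:3]=R.from_quat(st['tool_rot']).as_matrix();T[:3,3]=st['ee_pos']
        C=T@np.array(s['T_tool_cam']); p,r=C[:3,3],C[:3,:3]
    else: p,r=np.array(s['position']),np.array(s['rotation'])
    fl=192/np.tan(np.radians(s['fovy'])/2)
    np.savez('pics/'+f[:-4]+'.npz',p=p,r=r,f=fl,c=[s['cx'],s['cy']])
    return s
def ray(f,u,v):
    d=np.load('pics/'+f+'.npz');c=d['c']
    w=d['r']@np.array([(u-c[0])/d['f'],(v-c[1])/d['f'],1]);return d['p'],w/np.linalg.norm(w)
def atz(f,u,v,z):
    p,w=ray(f,u,v);return p+w*(z-p[2])/w[2]
def proj(f,P):
    d=np.load('pics/'+f+'.npz');q=d['r'].T@(np.array(P)-d['p']);return q[:2]/q[2]*d['f']+d['c']
def tri(*obs):
    A=np.zeros((3,3));b=np.zeros(3);rs=[ray(*o) for o in obs]
    for p,w in rs:
        M=np.eye(3)-np.outer(w,w);A+=M;b+=M@p
    x=np.linalg.solve(A,b);return x,[np.linalg.norm((np.eye(3)-np.outer(w,w))@(x-p)) for p,w in rs]
E
python3 - <<'E'
from h import *
for n in ['scene','top','wrist']:
    s=snap(n,n+'0.png'); d=np.load('pics/'+n+'0.npz'); print(n,d['p'].round(3),d['r'].round(3).tolist(),d['f'],d['c'])
print(manip.get_state(),manip.pinch_z)
E
```

```text
scene [-0.217  1.117  0.588] [-0.296, 0.784, -0.51, 0.196] 387.4254862833473 [253.83026162 194.59731063]
top [0.298 0.316 1.504] [-0.696, 0.714, -0.062, 0.05] 453.52526061193345 [256.85591824 187.25676673]
wrist [0.151 0.611 0.372] [[0.356, 0.892, 0.279], [0.934, -0.34, -0.108], [-0.002, 0.299, -0.954]] 327.78758642726837 [259.18732048 189.27814088]
{'time': 0.15, 'joint_positions': array([ 1.13729395e+00,  3.08872711e-01,  1.63491004e+00, -3.90402975e-06,
        1.19965628e+00, -6.96909244e-02]), 'dq': array([ 0.00038414, -0.00174283, -0.00363552,  0.0006219 ,  0.00051224,
       -0.00010321]), 'tau': array([-7.49845003e-04, -4.15804052e+01, -2.77146900e+01, -2.81280436e-04,
        6.08570786e-03,  1.91289126e-05]), 'ee_pos': array([0.22214844, 0.58349613, 0.23026113]), 'tool_rot': array([-0.40163177,  0.58276324,  0.40096526,  0.5816406 ]), 'ft_force': array([ 0.33783782,  0.28822909, -0.24784873]), 'moment': array([ 0.00042734, -0.00782411, -0.00796698]), 'opening': 1.0016638750143085} 0.0187
```

View pics/scene0.png

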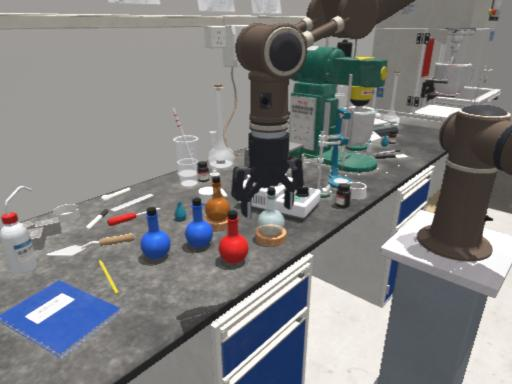

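View pics/top0.png

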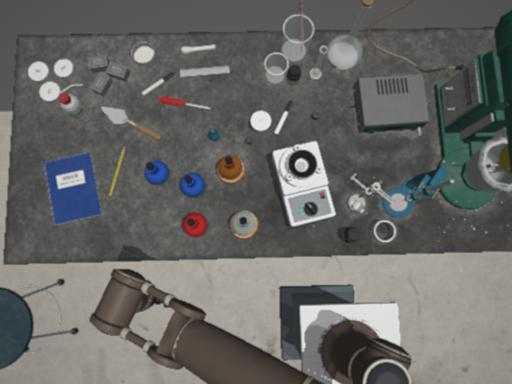

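View pics/wrist0.png

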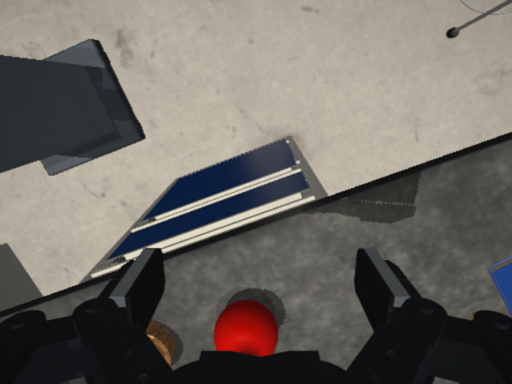

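```bash
python3 - <<'E'
from h import *
im=cv2.imread('pics/top0.png')
cv2.imwrite('pics/t0a.png',cv2.resize(im[130:255,170:370],None,fx=4,fy=4,interpolation=cv2.INTER_CUBIC))
im=cv2.imread('pics/scene0.png')
cv2.imwrite('pics/s0a.png',cv2.resize(im[150:275,130:330],None,fx=4,fy=4,interpolation=cv2.INTER_CUBIC))
E
```

```text
(no output)
```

View pics/t0a.png

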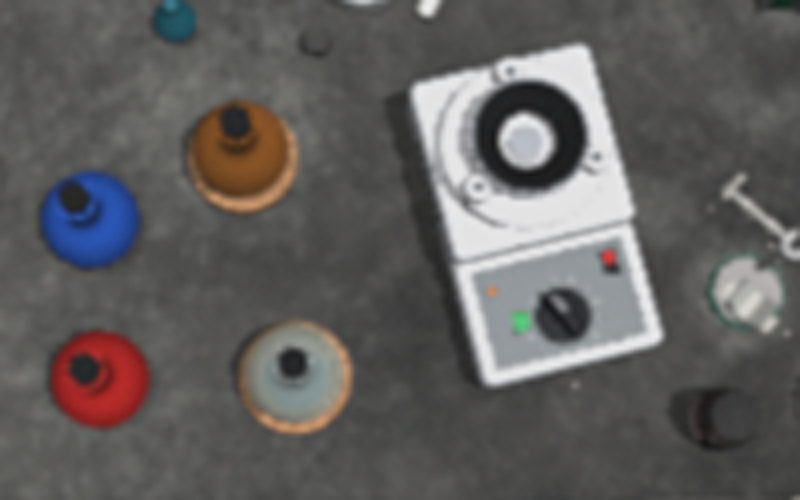

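View pics/s0a.png

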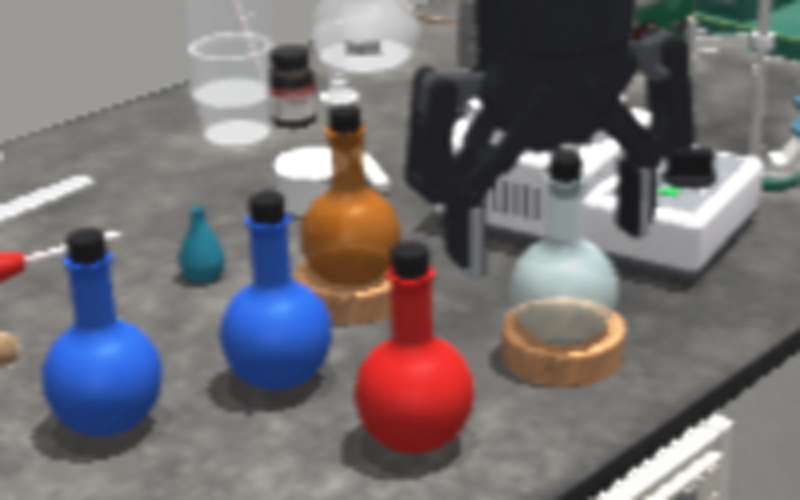

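```bash
cat >> h.py <<'E'
def z4(u,v,z,f='top0',o=(170,130)): return atz(f,(u+.5)/4-.5+o[0],(v+.5)/4-.5+o[1],z)
E
python3 - <<'E'
from h import *
for n,a in dict(amber_top=(235,116,.161),amber_ring=(243,157,.02),clear_top=(293,360,.161),clear_ring=(296,377,.02),dial=(565,310,.087),dialskirt=(563,317,.066),ringtop=(531,135,.14),BL=(411,87,.085),BR=(588,43,.085),MR=(634,218,.085),ML=(455,262,.085),FR=(663,340,.06),FL=(487,385,.06),green=(521,322,.06),red=(608,258,.06),bott=(730,418,.07),stand=(733,185,.1),blue=(75,195,.147)).items(): print(n,z4(*a).round(4))
print(tri(('top0',(235.5)/4-.5+170,(116.5)/4-.5+130),('scene0',(345.5)/4-.5+130,(107.5)/4-.5+150)))
E
```

```text
Traceback (most recent call last):
  File "h.py", line 26, in z4
    def z4(u,v,z,f='top0',o=(170,130)): return atz(f,(u+.5)/4-.5+o[0],(v+.5)/4-.5+o[1],z)
                                               ~~~^^^^^^^^^^^^^^^^^^^^^^^^^^^^^^^^^^^^^^^
  File "h.py", line 18, in atz
    p,w=ray(f,u,v);return p+w*(z-p[2])/w[2]
        ~~~^^^^^^^
  File "h.py", line 16, in ray
    w=d['r']@np.array([(u-c[0])/d['f'],(v-c[1])/d['f'],1]);return d['p'],w/np.linalg.norm(w)
      ~~~~~~^~~~~~~~~~~~~~~~~~~~~~~~~~~~~~~~~~~~~~~~~~~~~~
ValueError: matmul: Input operand 1 has a mismatch in its core dimension 0, with gufunc signature (n?,k),(k,m?)->(n?,m?) (size 3 is different from 4)
```

```bash
sed -i "s/np.array(s\['rotation'\])/R.from_quat(s['rotation']).as_matrix()/" h.py
python3 - <<'E'
from h import *
for n in ['scene','top']:
    snap(n,n+'0.png')
for n,a in dict(amber_top=(235,116,.161),amber_ring=(243,157,.02),clear_top=(293,360,.161),clear_ring=(296,377,.02),dial=(565,310,.087),dialskirt=(563,317,.066),ringtop=(531,135,.14),BL=(411,87,.085),BR=(588,43,.085),MR=(634,218,.085),ML=(455,262,.085),FR=(663,340,.06),FL=(487,385,.06),green=(521,322,.06),red=(608,258,.06),bott=(730,418,.07),stand=(733,185,.1),blue=(75,195,.147)).items(): print(n,z4(*a).round(4))
print(tri(('top0',(235.5)/4-.5+170,(116.5)/4-.5+130),('scene0',(345.5)/4-.5+130,(107.5)/4-.5+150)))
E
```

```text
amber_top [0.6025 0.3751 0.161 ]
amber_ring [0.5994 0.3752 0.02  ]
clear_top [0.4165 0.3351 0.161 ]
clear_ring [0.415 0.335 0.02 ]
dial [0.4572 0.1214 0.087 ]
dialskirt [0.454  0.1204 0.066 ]
ringtop [0.5871 0.1488 0.14  ]
BL [0.6403 0.2369 0.085 ]
BR [0.6735 0.0929 0.085 ]
MR [0.5296 0.0629 0.085 ]
ML [0.4977 0.2066 0.085 ]
FR [0.4342 0.0403 0.06  ]
FL [0.4017 0.1826 0.06  ]
green [0.4514 0.1535 0.06  ]
red [0.5015 0.0811 0.06  ]
bott [ 0.3702 -0.0076  0.07  ]
stand [ 0.5517 -0.014   0.1   ]
blue [0.5471 0.4979 0.147 ]
(array([0.60076418, 0.37395605, 0.1636194 ]), [np.float64(0.001464134531249947), np.float64(0.001464134531249982)])
```

```bash
cat >> h.py <<'E'
def go(P,pointer=None):
    """print shift in tool mm and spin so that tool z is perpendicular to pointer yaw"""
    st=manip.get_state();M=R.from_quat(st['tool_rot']).as_matrix()
    print('t',st['time'],'ee',st['ee_pos'].round(4),'F',st['ft_force'].round(1),'open',round(st['opening'],3),'q',st['joint_positions'].round(3))
    print('tool axes x,y,z',M.T.round(3).tolist())
    print('shift mm',(M.T@(np.array(P)-st['ee_pos'])*1000).round(1))
    if pointer is not None:
        a=np.arctan2(M[1,2],M[0,2]); d=(pointer+np.pi/2-a+np.pi/2)%np.pi-np.pi/2
        print('zyaw',round(a,3),'spin(about tool x down => neg of yaw)',round(-d,3))
E
python3 - <<'E'
from h import *
go([.40,.12,.231],.223+.52)
E
```

```text
t 0.25 ee [0.2223 0.5837 0.2307] F [ 0.4  0.4 -0.5] open 1.001 q [ 1.137  0.309  1.634  0.     1.2   -0.07 ]
tool axes x,y,z [[-0.001, -0.001, -1.0], [-0.935, 0.356, 0.0], [0.356, 0.935, -0.001]]
shift mm [   0.  -331.1 -370.1]
zyaw 1.207 spin(about tool x down => neg of yaw) -1.107
```

Emit:
send_rows(
  motion=[0,0,-29.6,-33.7,0,0,0,-29.6,-33.7,0,0,0,-29.6,-33.7,0,0,0,-29.6,-33.7,0,0,0,-29.6,-33.7,0,0,0,-29.6,-33.7,0,0,0,-29.6,-33.7,0,0,0,-29.6,-33.7,0,0,0,-29.6,-33.7,0,0,0,-29.6,-33.7,0,0,0,-29.6,-33.7,0,0,0,-29.6,-33.7,0],
)

```text
time: 1.45
ee_pos: [0.4108, 0.078, 0.2316]
tool_rot: [-0.401, 0.582, 0.401, 0.583]
ft_force: [0.6, 0.8, 0.7]
opening: 1.003
```

Emit:
send_rows(
  motion=[0,3,0,0,0.145,0,3,0,0,0.145,0,3,0,0,0.145,0,3,0,0,0.145,0,3,0,0,0.145,0,3,0,0,0.145,0,3,0,0,0.145,0,3,0,0,0.145,0,3,0,0,0.145,0,3,0,0,0.145,0,0,0,0,0.145,0,0,0,0,0.145],
)

```text
time: 2.65
ee_pos: [0.4102, 0.0798, 0.2011]
tool_rot: [0.188, 0.682, -0.188, 0.681]
ft_force: [-0.7, 0.0, 0.3]
opening: 1.002
```

Emit:
send_rows(
  motion=[0,0,0,0,0.145,0,0,0,0,0.145,0,0,0,0,0,0,0,0,0,0],
)

```text
time: 3.05
ee_pos: [0.4104, 0.0798, 0.2013]
tool_rot: [0.282, 0.648, -0.282, 0.649]
ft_force: [0.4, 0.1, -1.2]
opening: 0.996
```

```bash
python3 - <<'E'
from h import *
go([.4555,.12,.10],.744)
snap('wrist','w1.png');snap('top','top1.png')
E
```

```text
t 3.05 ee [0.4104 0.0798 0.2013] F [ 0.4  0.1 -1.2] open 0.996 q [ 0.088 -0.07   2.123 -0.     1.089  0.908]
tool axes x,y,z [[0.0, -0.0, -1.0], [0.731, 0.682, 0.0], [0.682, -0.731, 0.0]]
shift mm [101.3  60.4   1.3]
zyaw -0.82 spin(about tool x down => neg of yaw) 0.007
```

View pics/w1.png

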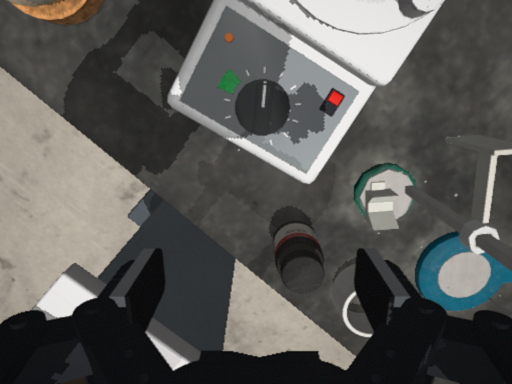

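```bash
python3 - <<'E'
from h import *
im=cv2.imread('pics/w1.png')
cv2.imwrite('pics/w1a.png',cv2.resize(im[50:170,180:360],None,fx=4,fy=4,interpolation=cv2.INTER_CUBIC))
E
```

```text
(no output)
```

View pics/w1a.png

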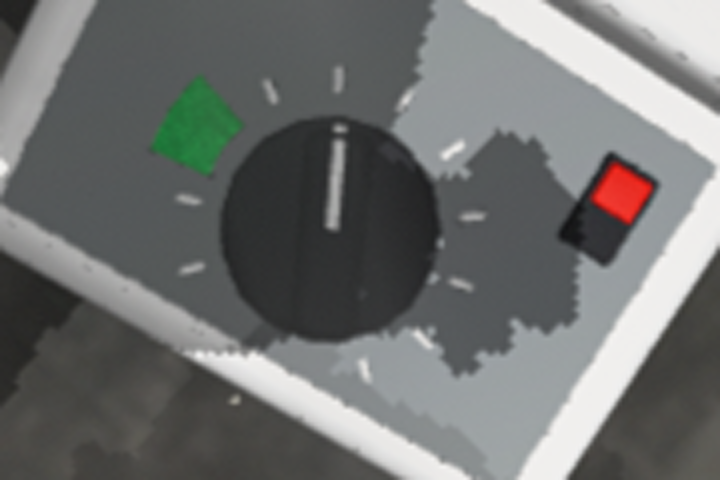

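```bash
python3 - <<'E'
from h import *
o=(180,50)
a=z4(332,228,.087,'w1',o);b=z4(340,128,.087,'w1',o);p=np.arctan2(*(b-a)[[1,0]]);print('ptr',a,b,p)
c=z4(331,230,.064,'w1',o);print('skirt',c)
for t in [(192,268),(188,199),(197,127),(270,91),(338,79),(405,98),(453,149),(472,216),(460,284),(424,339),(365,370)]:
    d=z4(*t,.06,'w1',o)-c; print(round(float(np.arctan2(d[1],d[0])),3),round(float(np.hypot(*d[:2])),4))
for t in [(149,149),(203,75),(244,126),(208,175)]:
    d=z4(*t,.06,'w1',o)-c; print('g',round(float(np.arctan2(d[1],d[0])),3),round(float(np.hypot(*d[:2])),4))
go([c[0],c[1],.071],p)
E
```

```text
ptr [0.45804249 0.12068609 0.087     ] [0.47223345 0.13195356 0.087     ] 0.6710651102968272
skirt [0.45681374 0.11950522 0.064     ]
2.588 0.0305
2.121 0.0304
1.685 0.0343
1.179 0.03
0.704 0.0296
0.224 0.03
-0.254 0.0298
-0.732 0.0297
-1.213 0.0298
-1.673 0.0306
-2.144 0.0307
g 1.918 0.0409
g 1.459 0.04
g 1.467 0.0272
g 1.919 0.0278
t 3.15 ee [0.4104 0.0798 0.2013] F [-0.5  0.2 -0.6] open 1.003 q [ 0.088 -0.07   2.123 -0.     1.089  0.909]
tool axes x,y,z [[0.0, -0.0, -1.0], [0.732, 0.682, 0.0], [0.682, -0.732, 0.0]]
shift mm [130.3  61.    2.5]
zyaw -0.821 spin(about tool x down => neg of yaw) 0.079
```

Emit:
send_rows(
  motion=[100,0,30.5,1.3,0,100,0,30.5,1.2,0,100,30,0,0,0.079,100,30,0,0,0,100,20,0,0,0,100,0,0,0,0,100,0,0,0,0],
)

```text
time: 3.85
ee_pos: [0.4569, 0.1194, 0.1213]
tool_rot: [0.308, 0.637, -0.308, 0.636]
ft_force: [0.5, -0.4, -0.1]
opening: 0.607
```

```bash
python3 - <<'E'
from h import *
snap('wrist','w2.png')
go([.457,.1197,.071],.671)
E
```

```text
t 3.9 ee [0.4578 0.1195 0.1222] F [ 0.4 -0.4  0.7] open 0.61 q [ 0.163  0.159  2.069 -0.     0.912  1.065]
tool axes x,y,z [[0.002, 0.0, -1.0], [0.784, 0.62, 0.001], [0.62, -0.784, 0.001]]
shift mm [51.2 -0.6 -0.7]
zyaw -0.901 spin(about tool x down => neg of yaw) -0.002
```

View pics/w2.png

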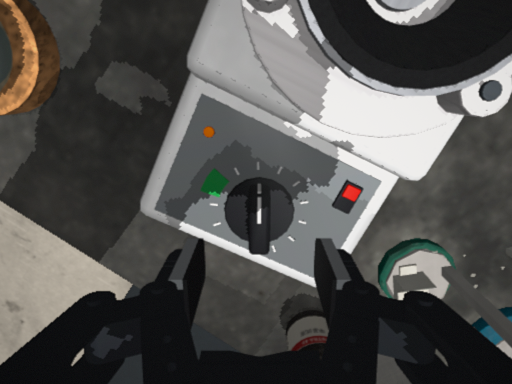

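Emit:
send_rows(
  motion=[100,20,0,0,0,100,20,0,0,0,100,10,0,0,0,100,0,0,0,0,180,0,0,0,0,220,0,0,0,0,255,0,0,0,0,255,0,0,0,0,255,0,0,0,0,255,0,0,0,0],
)

```text
time: 4.9
ee_pos: [0.4576, 0.1202, 0.0727]
tool_rot: [0.309, 0.636, -0.308, 0.637]
ft_force: [-2.3, 2.4, 5.9]
opening: 0.136
```

```bash
python3 - <<'E'
from h import *
snap('wrist','w3.png')
go([.457,.1197,.071],.671)
E
```

```text
t 4.95 ee [0.4576 0.1201 0.0727] F [-1.8  2.1  5.3] open 0.131 q [1.640e-01 2.460e-01 2.093e+00 2.000e-03 8.020e-01 1.066e+00]
tool axes x,y,z [[0.001, 0.001, -1.0], [0.785, 0.62, 0.002], [0.62, -0.785, -0.0]]
shift mm [ 1.6 -0.7 -0. ]
zyaw -0.903 spin(about tool x down => neg of yaw) -0.003
```

View pics/w3.png

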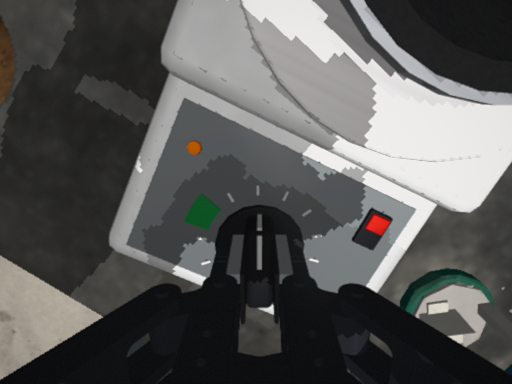

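Emit:
send_rows(
  motion=[255,-1,0,0,-0.12,255,0,0,0,-0.13,255,0,0,0,-0.13,255,0,0,0,-0.13,255,0,0,0,-0.13,255,0,0,0,-0.13,255,0,0,0,-0.13,255,0,0,0,-0.11,255,0,0,0,0,255,0,0,0,0],
)

```text
time: 5.95
ee_pos: [0.4557, 0.1209, 0.0727]
tool_rot: [-0.037, 0.707, 0.039, 0.705]
ft_force: [-4.0, 5.9, 1.6]
opening: 0.136
```

```bash
python3 - <<'E'
from h import *
snap('wrist','w4.png')
go([.457,.1197,.071],1.685)
E
```

```text
t 6.0 ee [0.4557 0.1209 0.0727] F [-3.2  5.3  2.2] open 0.134 q [0.165 0.244 2.094 0.004 0.805 0.055]
tool axes x,y,z [[-0.002, 0.003, -1.0], [-0.107, 0.994, 0.003], [0.994, 0.107, -0.002]]
shift mm [ 1.7 -1.4  1.2]
zyaw 0.107 spin(about tool x down => neg of yaw) -0.007
```

View pics/w4.png

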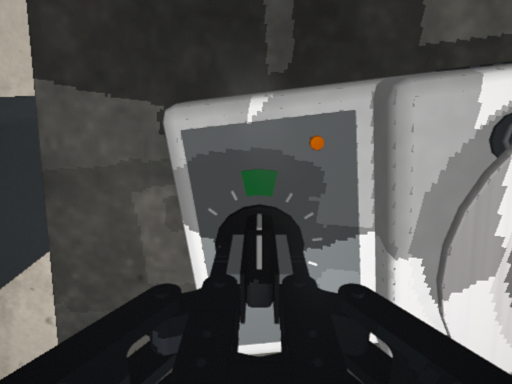

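Emit:
send_rows(
  motion=[150,0,0,0,0,100,0,0,0,0,100,0,0,0,0,100,-20,0,0,0,0,-40,0,0,0,0,-40,0,0,0,0,-40,0,0,0,0,-45,0,0,0,0,0,0,0,0],
)

```text
time: 6.9
ee_pos: [0.4621, 0.12, 0.265]
tool_rot: [-0.038, 0.701, 0.039, 0.712]
ft_force: [0.8, 0.1, -0.1]
opening: 0.999
```

```bash
python3 - <<'E'
from h import *
snap('wrist','w5.png');snap('top','top5.png')
go([.600,.300,.26],1.685)
im=cv2.imread('pics/top5.png')
cv2.imwrite('pics/t5a.png',cv2.resize(im[130:255,170:370],None,fx=4,fy=4,interpolation=cv2.INTER_CUBIC))
E
```

```text
t 7.0 ee [0.458  0.1193 0.259 ] F [-0.1  0.1 -0. ] open 1.003 q [ 0.163 -0.02   1.951 -0.     1.206  0.055]
tool axes x,y,z [[0.004, 0.0, -1.0], [-0.108, 0.994, -0.0], [0.994, 0.108, 0.004]]
shift mm [ -0.4 164.3 160.6]
zyaw 0.108 spin(about tool x down => neg of yaw) -0.006
```

View pics/w5.png

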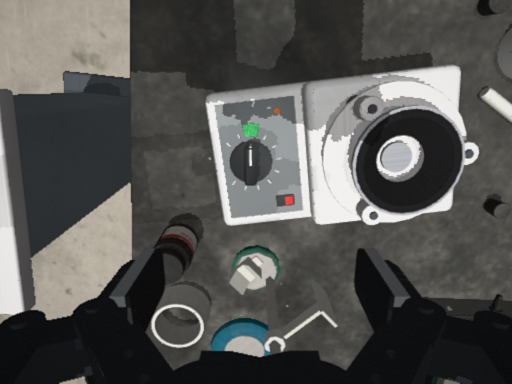

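Emit:
send_rows(
  motion=[0,0,0,30,0,0,0,0,40,0,0,0,0,40,0,0,0,0,25,0,0,0,0,0,0,0,0,0,0,0,0,0,0,0,0],
)

```text
time: 7.7
ee_pos: [0.5893, 0.1337, 0.2556]
tool_rot: [-0.038, 0.707, 0.038, 0.705]
ft_force: [0.4, -0.3, -0.5]
opening: 0.993
```

```bash
python3 - <<'E'
from h import *
snap('wrist','w6.png')
go([.600,.300,.26],1.685)
im=cv2.imread('pics/w6.png')
cv2.imwrite('pics/w6a.png',cv2.resize(im[40:240,130:390],None,fx=3,fy=3,interpolation=cv2.INTER_CUBIC))
E
```

```text
t 7.75 ee [0.5895 0.1338 0.2562] F [-0.1  0.1  1.1] open 1.001 q [ 0.151  0.249  1.658 -0.     1.238  0.043]
tool axes x,y,z [[-0.003, -0.0, -1.0], [-0.108, 0.994, -0.0], [0.994, 0.108, -0.003]]
shift mm [ -3.9 164.1  28.4]
zyaw 0.108 spin(about tool x down => neg of yaw) -0.006
```

View pics/w6a.png

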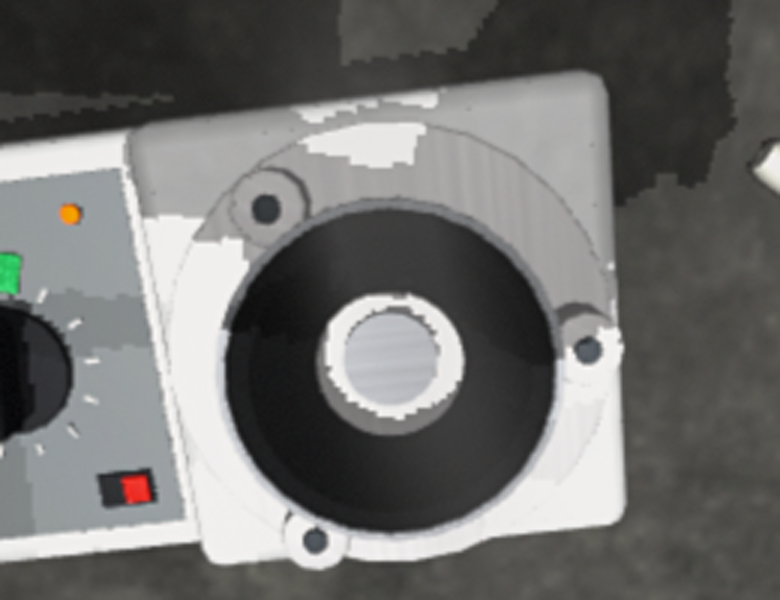

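Emit:
send_rows(
  motion=[0,0,41,6,0,0,0,41,6,0,0,0,41,6,0,0,0,41,6,0,0,0,0,0,0,0,0,0,0,0,0,0,0,0,0],
)

```text
time: 8.45
ee_pos: [0.5967, 0.2986, 0.2572]
tool_rot: [-0.038, 0.706, 0.038, 0.706]
ft_force: [-0.5, -0.8, 0.6]
opening: 0.997
```

```bash
python3 - <<'E'
from h import *
snap('wrist','w7.png')
go([.600,.375,.26],1.685)
E
```

```text
t 8.5 ee [0.5969 0.2983 0.2573] F [ 0.4  0.5 -0.2] open 1.003 q [ 3.980e-01  3.680e-01  1.500e+00 -1.000e-03  1.274e+00  2.920e-01]
tool axes x,y,z [[-0.0, -0.001, -1.0], [-0.107, 0.994, -0.001], [0.994, 0.107, -0.0]]
shift mm [-2.7 76.  11.2]
zyaw 0.107 spin(about tool x down => neg of yaw) -0.007
```

View pics/w7.png

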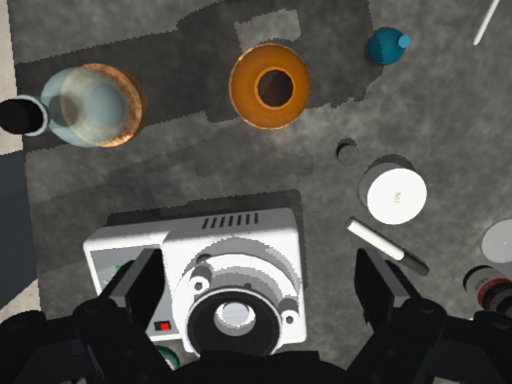

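```bash
python3 - <<'E'
from h import *
for n in (391,369),(390,366): print('ring',atz('w6',(n[0]+.5)/3-.5+130,(n[1]+.5)/3-.5+40,.14))
print('ringL/R',[atz('w6',x/3+130,369/3+40,.14)[0].round(4) for x in (225,557)])
print('ring from w7',atz('w7',234,320,.14))
im=cv2.imread('pics/w7.png')
cv2.imwrite('pics/w7a.png',cv2.resize(im[30:140,210:340],None,fx=5,fy=5,interpolation=cv2.INTER_CUBIC))
print('amber',atz('w7',276,88,.161),proj('w7',[.6,.375,.161]),proj('w7',[.6,.375,.055]))
E
```

```text
ring [0.58809652 0.15223471 0.14      ]
ring [0.58774181 0.15302192 0.14      ]
ringL/R [np.float64(0.5441), np.float64(0.6326)]
ring from w7 [0.58781825 0.16242344 0.14      ]
amber [0.60071246 0.37542178 0.161     ] [274.90901512  88.51647724] [270.12098949  87.83123733]
```

View pics/w7a.png

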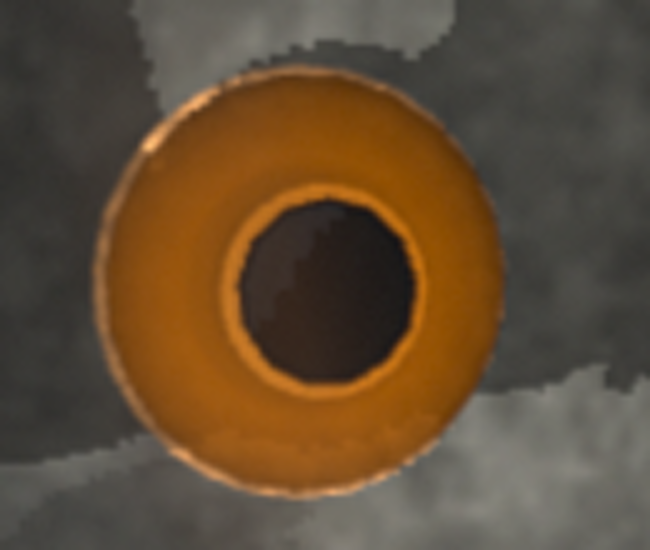

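Emit:
send_rows(
  motion=[0,0,40,5.5,0,0,0,36,5.5,0,0,0,0,0,0,0,20,0,0,0,0,0,0,0,0],
)

```text
time: 9.0
ee_pos: [0.5986, 0.3738, 0.2342]
tool_rot: [-0.039, 0.708, 0.037, 0.704]
ft_force: [-0.4, -0.9, -1.7]
opening: 0.999
```

```bash
python3 - <<'E'
from h import *
snap('wrist','w8.png')
go([.6003,.3752,.11],1.685)
E
```

```text
t 9.05 ee [0.5991 0.374  0.2354] F [-0.2  0.   0.4] open 1.0 q [ 4.970e-01  4.630e-01  1.413e+00 -1.000e-03  1.271e+00  3.900e-01]
tool axes x,y,z [[-0.004, -0.003, -1.0], [-0.106, 0.994, -0.002], [0.994, 0.106, -0.004]]
shift mm [125.4   1.3   1.9]
zyaw 0.107 spin(about tool x down => neg of yaw) -0.008
```

View pics/w8.png

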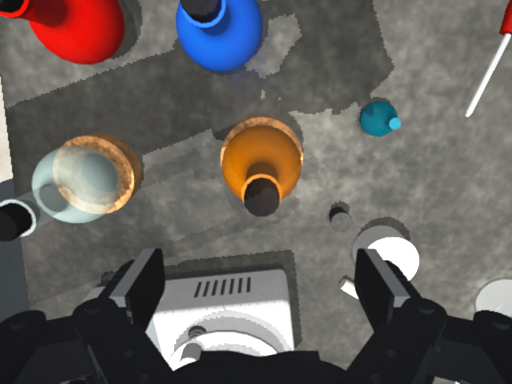

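Emit:
send_rows(
  motion=[0,30,1,1,0,0,30,0,0,0,0,30,0,0,0,0,20,0,0,0,0,15,0,0,0,0,0,0,0,0,0,0,0,0,0],
)

```text
time: 9.75
ee_pos: [0.6017, 0.3772, 0.1133]
tool_rot: [-0.038, 0.706, 0.038, 0.706]
ft_force: [-0.6, 0.6, -0.6]
opening: 1.0
```

```bash
python3 - <<'E'
from h import *
snap('wrist','w9.png');snap('scene','s9.png')
go([.6003,.3752,.11],1.685)
im=cv2.imread('pics/s9.png')
cv2.imwrite('pics/s9a.png',cv2.resize(im[130:275,130:330],None,fx=4,fy=4,interpolation=cv2.INTER_CUBIC))
E
```

```text
t 9.85 ee [0.6024 0.3779 0.1145] F [ 0.2 -0.3  0.3] open 0.999 q [ 0.499  0.582  1.491 -0.     1.066  0.391]
tool axes x,y,z [[0.003, 0.002, -1.0], [-0.107, 0.994, 0.001], [0.994, 0.107, 0.003]]
shift mm [ 4.5 -2.5 -2.4]
zyaw 0.108 spin(about tool x down => neg of yaw) -0.007
```

View pics/w9.png

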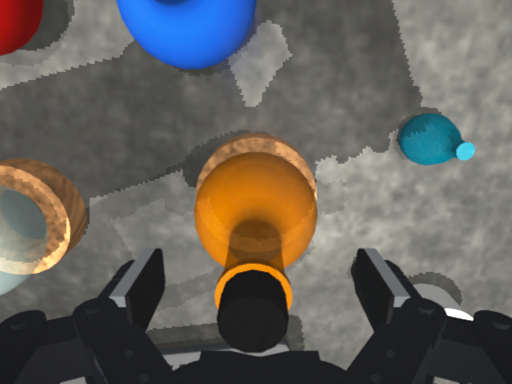

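View pics/s9a.png

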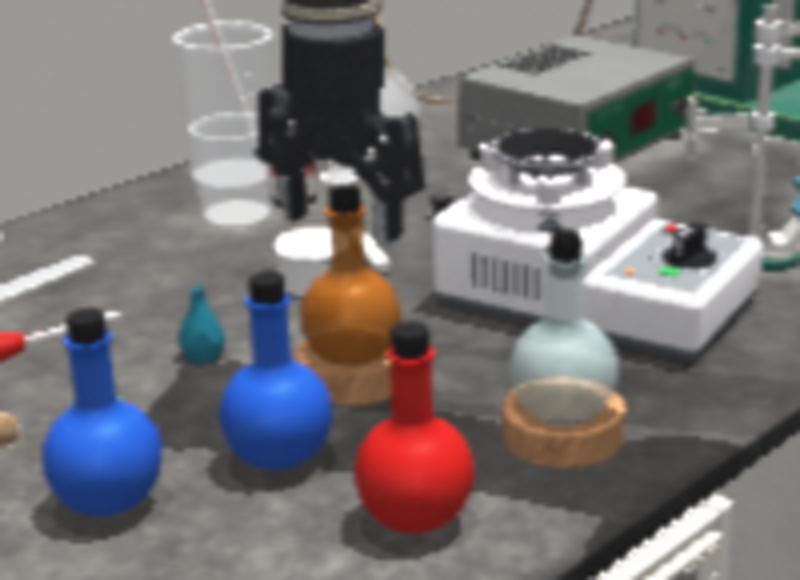

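Emit:
send_rows(
  motion=[0,4,-2,-2,0,0,0,0,0,0,100,0,0,0,0,180,0,0,0,0,255,0,0,0,0,255,0,0,0,0,255,0,0,0,0,255,0,0,0,0,255,0,0,0,0],
)

```text
time: 10.75
ee_pos: [0.5993, 0.3753, 0.1085]
tool_rot: [-0.038, 0.706, 0.038, 0.706]
ft_force: [-0.1, 0.5, 1.8]
opening: 0.303
```

```bash
python3 - <<'E'
from h import *
snap('wrist','w10.png')
go([.6003,.3752,.11],1.685)
E
```

```text
t 10.8 ee [0.5993 0.3753 0.1085] F [-0.6  0.4  1.5] open 0.306 q [0.498 0.583 1.502 0.    1.056 0.39 ]
tool axes x,y,z [[0.0, 0.0, -1.0], [-0.108, 0.994, 0.0], [0.994, 0.108, 0.0]]
shift mm [-1.5 -0.2  1. ]
zyaw 0.108 spin(about tool x down => neg of yaw) -0.006
```

View pics/w10.png

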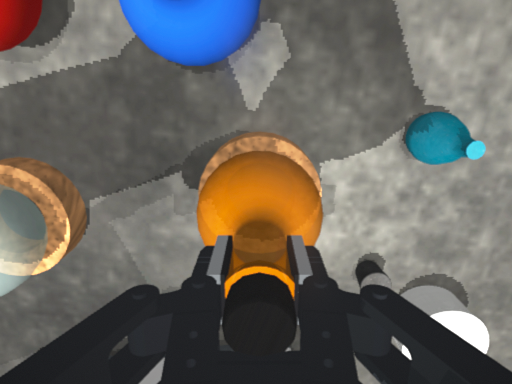

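Emit:
send_rows(
  motion=[255,-5,0,0,0,255,-10,0,0,0,255,-20,0,0,0,255,-25,0,0,0,255,-25,0,0,0,255,-25,0,0,0,255,-25,0,0,0,255,-20,0,0,0,255,-10,0,0,0,255,-5,0,0,0,255,0,0,0,0,255,0,0,0,0],
)

```text
time: 12.0
ee_pos: [0.5985, 0.3749, 0.2767]
tool_rot: [-0.039, 0.707, 0.038, 0.705]
ft_force: [-0.4, 0.1, -1.5]
opening: 0.304
```

```bash
python3 - <<'E'
from h import *
snap('wrist','w11.png');snap('scene','s11.png')
go([.588,.150,.28],1.685)
E
```

```text
t 12.1 ee [0.5984 0.3748 0.2764] F [-1.  -1.3 -1.3] open 0.304 q [ 0.498  0.433  1.373 -0.     1.339  0.39 ]
tool axes x,y,z [[-0.003, -0.001, -1.0], [-0.108, 0.994, -0.001], [0.994, 0.108, -0.003]]
shift mm [  -3.3 -222.4  -34.6]
zyaw 0.108 spin(about tool x down => neg of yaw) -0.006
```

View pics/s11.png

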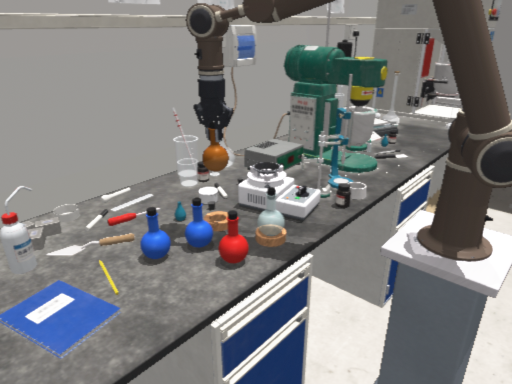

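Emit:
send_rows(
  motion=[255,0,-10,-1.6,0,255,0,-20,-3.2,0,255,0,-27.5,-4.4,0,255,0,-27.5,-4.4,0,255,0,-27.5,-4.4,0,255,0,-27.5,-4.4,0,255,0,-27.5,-4.4,0,255,0,-25,-4,0,255,0,-20,-3.2,0,255,0,-10,-1.6,0,255,0,0,0,0,255,0,0,0,0],
)

```text
time: 13.3
ee_pos: [0.5877, 0.1506, 0.2782]
tool_rot: [-0.038, 0.706, 0.038, 0.706]
ft_force: [1.0, 0.8, -1.5]
opening: 0.299
```

```bash
python3 - <<'E'
from h import *
snap('wrist','w12.png');snap('scene','s12.png');snap('top','top12.png')
go([.588,.150,.28],1.685)
im=cv2.imread('pics/s12.png')
cv2.imwrite('pics/s12a.png',cv2.resize(im[80:230,200:400],None,fx=4,fy=4,interpolation=cv2.INTER_CUBIC))
E
```

```text
t 13.45 ee [0.5877 0.1512 0.2782] F [ 0.6  0.4 -1.8] open 0.301 q [0.18  0.235 1.63  0.    1.277 0.071]
tool axes x,y,z [[-0.0, 0.0, -1.0], [-0.109, 0.994, 0.0], [0.994, 0.109, -0.0]]
shift mm [-1.8 -1.3  0.1]
zyaw 0.109 spin(about tool x down => neg of yaw) -0.005
```

View pics/w12.png

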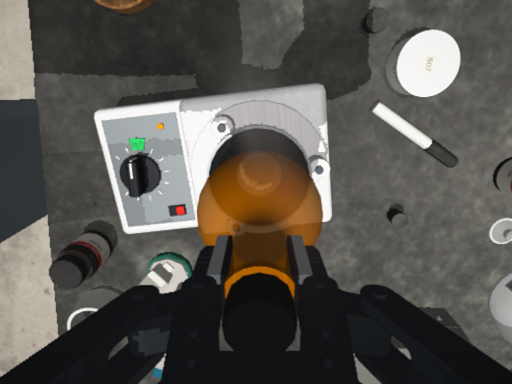

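View pics/s12a.png

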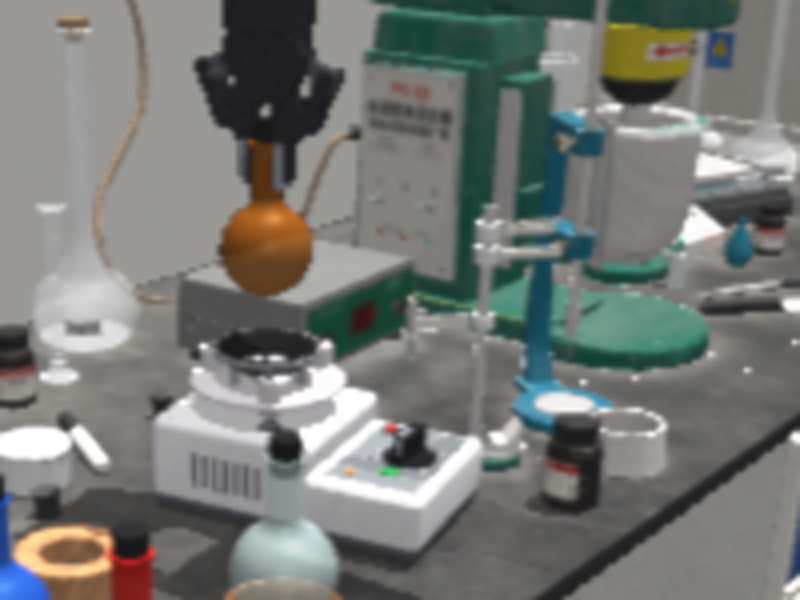

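Emit:
send_rows(
  motion=[255,15,-1,0,0,255,20,0,0,0,255,15,0,0,0,255,6,0,0,0,255,0,0,0,0,255,0,0,0,0],
)

```text
time: 14.05
ee_pos: [0.5882, 0.1494, 0.2225]
tool_rot: [-0.038, 0.706, 0.038, 0.706]
ft_force: [0.6, -0.2, -1.3]
opening: 0.298
```

```bash
python3 - <<'E'
from h import *
snap('wrist','w13.png');snap('scene','s13.png')
go([.588,.150,.196],1.685)
im=cv2.imread('pics/s13.png')
cv2.imwrite('pics/s13a.png',cv2.resize(im[80:230,200:400],None,fx=4,fy=4,interpolation=cv2.INTER_CUBIC))
E
```

```text
t 14.15 ee [0.5887 0.1494 0.2234] F [-0.3 -0.1 -2.2] open 0.302 q [ 0.177  0.281  1.686 -0.     1.173  0.069]
tool axes x,y,z [[0.002, 0.0, -1.0], [-0.108, 0.994, 0.0], [0.994, 0.108, 0.002]]
shift mm [27.4  0.7 -0.7]
zyaw 0.108 spin(about tool x down => neg of yaw) -0.006
```

View pics/s13a.png

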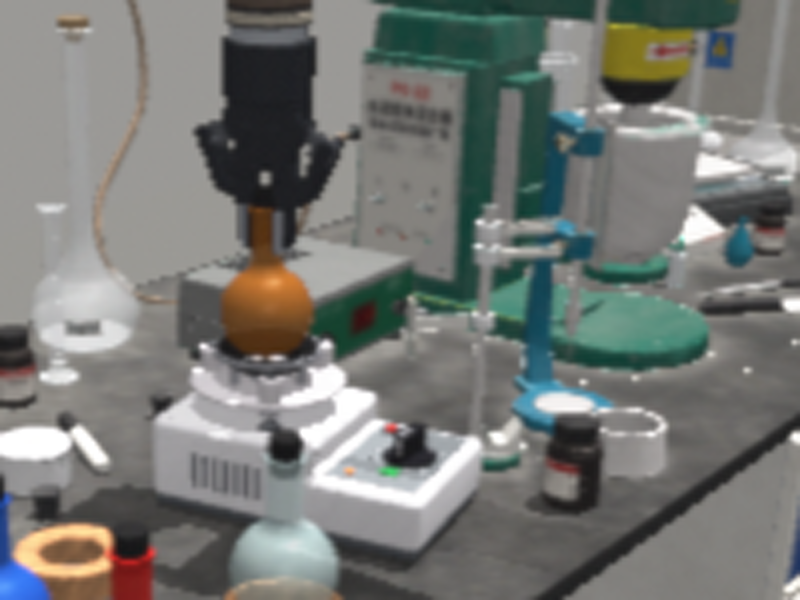

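View pics/w13.png

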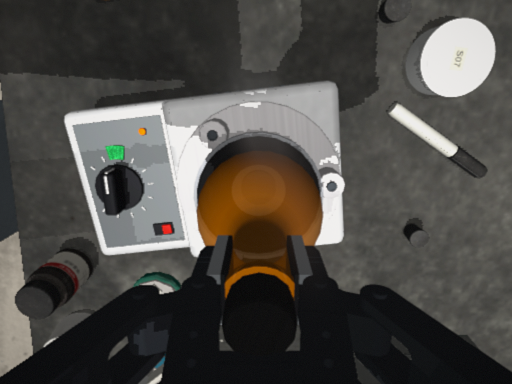

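Aligned with the cradle. Lowering gently.

Emit:
send_rows(
  motion=[255,3,0,0,0,255,3,0,0,0,255,3,0,0,0,255,2,0,0,0,255,0,0,0,0,255,0,0,0,0],
)

```text
time: 14.75
ee_pos: [0.5876, 0.1492, 0.2112]
tool_rot: [-0.038, 0.706, 0.038, 0.706]
ft_force: [-0.7, 0.7, -1.0]
opening: 0.304
```

Emit:
send_rows(
  motion=[255,2,0,0,0,255,2,0,0,0,255,2,0,0,0,255,0,0,0,0,255,0,0,0,0],
)

```text
time: 15.25
ee_pos: [0.5878, 0.1493, 0.2066]
tool_rot: [-0.038, 0.706, 0.038, 0.706]
ft_force: [-3.8, 0.5, 7.1]
opening: 0.302
```

Emit:
send_rows(
  motion=[255,2,0,-1.5,0,255,2,0,0,0,255,2,0,0,0,255,2,0,0,0,255,0,0,0,0,255,0,0,0,0],
)

```text
time: 15.85
ee_pos: [0.5874, 0.1494, 0.2001]
tool_rot: [-0.038, 0.705, 0.038, 0.707]
ft_force: [-3.2, -0.1, 10.6]
opening: 0.302
```

Emit:
send_rows(
  motion=[255,1,0,0,0,255,1,0,0,0,255,0,0,0,0,255,0,0,0,0],
)

```text
time: 16.25
ee_pos: [0.5875, 0.1494, 0.1984]
tool_rot: [-0.038, 0.705, 0.038, 0.707]
ft_force: [-4.2, 0.7, 11.7]
opening: 0.303
```

Emit:
send_rows(
  motion=[255,1,0,-1,0,255,1,0,0,0,255,1,0,0,0,255,0,0,0,0,255,0,0,0,0],
)

```text
time: 16.75
ee_pos: [0.5873, 0.1494, 0.1961]
tool_rot: [-0.038, 0.704, 0.038, 0.708]
ft_force: [-3.5, 0.0, 12.5]
opening: 0.299
```

```bash
python3 - <<'E'
from h import *
snap('wrist','w14.png');snap('scene','s14.png')
go([.588,.150,.196],1.685)
im=cv2.imread('pics/s14.png')
cv2.imwrite('pics/s14a.png',cv2.resize(im[80:230,200:400],None,fx=4,fy=4,interpolation=cv2.INTER_CUBIC))
E
```

```text
t 16.85 ee [0.5873 0.1494 0.1962] F [-3.5 -0.7 13.3] open 0.301 q [0.177 0.304 1.715 0.    1.118 0.069]
tool axes x,y,z [[0.005, 0.001, -1.0], [-0.108, 0.994, 0.0], [0.994, 0.108, 0.005]]
shift mm [0.2 0.5 0.8]
zyaw 0.108 spin(about tool x down => neg of yaw) -0.006
```

View pics/s14a.png

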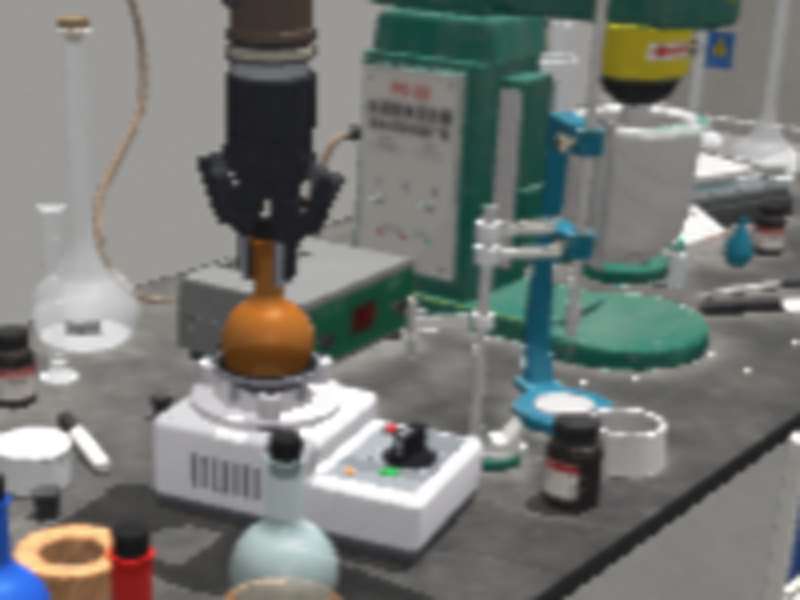

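View pics/w14.png

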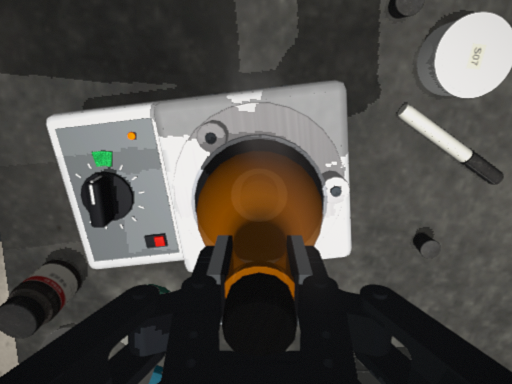

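Emit:
send_rows(
  motion=[255,1,0,0,0,255,1,0,0,0,255,0,0,0,0,255,0,0,0,0],
)

```text
time: 17.25
ee_pos: [0.5873, 0.1494, 0.1948]
tool_rot: [-0.038, 0.704, 0.038, 0.708]
ft_force: [-4.5, 0.2, 14.6]
opening: 0.302
```

Emit:
send_rows(
  motion=[255,1,0,0,0,255,1,0,0,0,255,0,0,0,0,255,0,0,0,0],
)

```text
time: 17.65
ee_pos: [0.5875, 0.1494, 0.1947]
tool_rot: [-0.038, 0.704, 0.038, 0.708]
ft_force: [-7.9, -1.5, 22.6]
opening: 0.302
```

Emit:
send_rows(
  motion=[255,0,0,0,0,255,0,0,0,0,255,0,0,0,0,255,0,0,0,0,255,0,0,0,0,255,0,0,0,0,255,0,0,0,0,255,0,0,0,0],
)

```text
time: 18.45
ee_pos: [0.5874, 0.1494, 0.1947]
tool_rot: [-0.038, 0.704, 0.038, 0.708]
ft_force: [-7.5, -0.8, 22.9]
opening: 0.301
```

```bash
python3 - <<'E'
from h import *
snap('wrist','w15.png');snap('scene','s15.png')
go([.588,.150,.196],1.685)
a=cv2.imread('pics/s15.png')[80:230,200:400];b=cv2.imread('pics/w15.png')[50:290,30:350]
cv2.imwrite('pics/c15.png',np.hstack([cv2.resize(a,(400,300),interpolation=3),cv2.resize(b,(400,300))]))
E
```

```text
t 18.55 ee [0.5874 0.1495 0.1947] F [-7.9 -0.6 21.8] open 0.301 q [0.177 0.305 1.716 0.    1.115 0.069]
tool axes x,y,z [[0.005, 0.001, -1.0], [-0.108, 0.994, 0.0], [0.994, 0.108, 0.005]]
shift mm [-1.3  0.5  0.7]
zyaw 0.108 spin(about tool x down => neg of yaw) -0.006
```

View pics/c15.png

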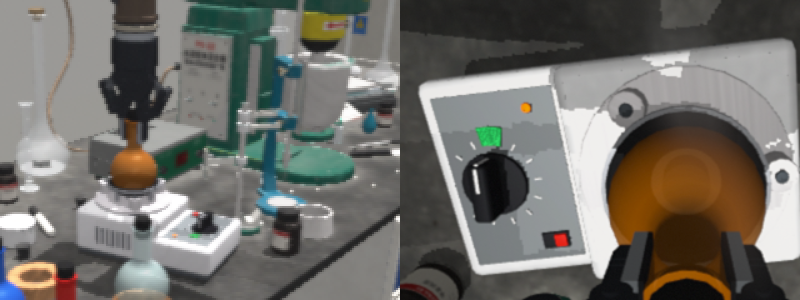

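```bash
python3 - <<'E'
from h import *
im=cv2.imread('pics/w15.png')
cv2.imwrite('pics/w15a.png',cv2.resize(im[140:250,40:180],None,fx=5,fy=5,interpolation=3))
c=np.array([.457,.1197])
for q in (.7,.9,1.1):
    a=2.356-q+.224; u=np.array([np.cos(a),np.sin(a)])
    print(q,[((proj('w15',[*(c+r*u),.087])-[40,140]+.5)*5-.5).round(0) for r in (0,.018)])
E
```

```text
0.7 [array([271., 334.]), array([231., 230.])]
0.9 [array([271., 334.]), array([254., 227.])]
1.1 [array([271., 334.]), array([276., 229.])]
```

View pics/w15a.png

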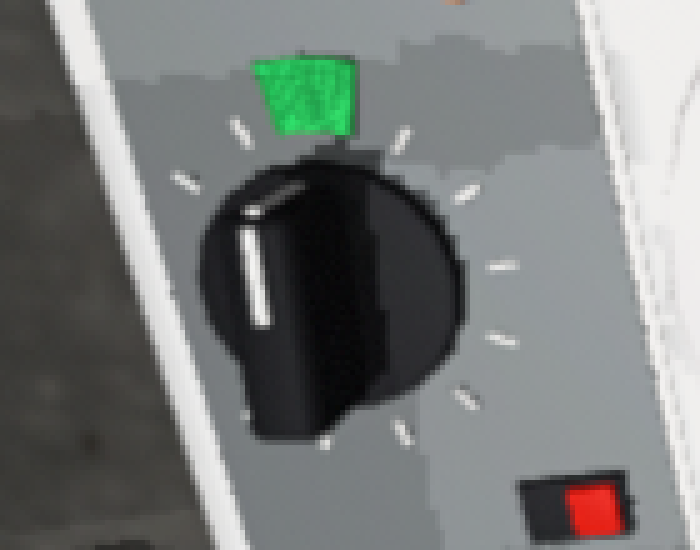

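```bash
python3 -c "
from rig import manip
print(manip.close_job())"
```

```text
the job is handed in; nothing more can be done
None
```

I turned the speed dial down first, then put the amber flask in the shaker cradle and pressed the head home. I handed the job in at about 18.6 s with the flask still gripped and held down.

- **Dial:** I turned it counter-clockwise from about 1.91 to about 0.9 rad. The last wrist picture put the pointer at about 0.9 rad, the middle of the green sector (0.7 to 1.1).
- **Flask:** I took the amber flask by the neck, lifted it out of its cork ring and set it upright in the rubber ring.
- **Head:** As I pressed, the vertical force rose gently along the spring to about 14.6 N. It then jumped to about 22.6 N with no further travel, which shows the head on its stop. The tool ended at z = 0.1947 m, about 16 mm below first contact. Position, force and grip opening held steady through 0.8 s of waiting before I handed it in.
- **Left alone:** I did not touch the clear flask, the reagent bottle or the look-alikes. In the last picture the clear flask and the bottle were still standing in place.

**Small disagreement:** a sideways force of about 8 N remained at the end. I put it down to the ring centre being roughly 1 mm off and a tool tilt of about 5 mrad. My shifts of 2.5 mm in all towards the ring did not remove it.

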